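# Clamp a glued tile in the cam vise and hold the curing lamp over the joint

### The job

The snapped grey tile has just been glued and lies in the vise: swing the vise's red-knobbed cam lever fully over so that the sliding jaw locks and presses the two halves together. Then lift the UV curing lamp by its yellow handle, carry it over the things lying in between without disturbing them, and hold it level over the tile with its window centred on the glue line, its length along the line, about 15 mm above the tile and never touching tile or vise. Finish like that, still holding the lamp there at rest.

Things in the scene. Friction and masses are not known exactly. Their poses are not given: they have to be found in the camera images.
- cam_lever (a joint): Cam lever of the vise (rad), swings level about an upright pin (lever_pin). 0 = open, pointing along the vise's -x; it grows clockwise seen from above to a stop at 1.57 = fully over, pointing along the vise's +y. Starts at 0.1 to 0.35. Moves at about 3 N at the knob, stays where left (self-locking). Drives the jaw evenly 4.5 mm towards the fixed jaw; its sprung pad then presses with about 15 N.
- lever_pin (a point): Point on the cam lever's upright pivot, 63 mm above the work surface; axes as the vise's.
- lever_knob (a point): Centre of the red ball knob (26 mm across) at the lever's end, 115 mm from the pivot, 66 mm above the work surface. The lever is a bar 12 mm thick, its axis 63 to 66 mm above the work surface. From 35 mm off the pivot outwards only the vise base, 18 mm high, lies under its sweep.
- vise: Cam-action drill vise, stays put. Origin at the underside below the middle of the tile, z up; y is the closing direction (cam at +y). Base 130 mm (x) by 245 mm (y -105 to +140), 18 mm high. Jaws 100 mm wide (x -50 to +50), tops 60 mm above the work surface: fixed jaw y -88 to -51 mm, sliding jaw y +51 to +89 mm. Plywood packing between them carries the tile.
- jaw: Sliding jaw of the vise with its rubber pad; its origin coincides with the vise's when open and shifts up to 4.5 mm along the vise's -y as the lever closes.
- tile_a: Half of the grey ceramic tile next to the fixed jaw, 100 mm (x) by 50 mm (y), 9 mm thick; origin at the centre of its underside, axes as the vise's. Its top is 59 mm above the work surface.
- tile_b: The other half, next to the sliding jaw, same size and axes.
- glue_line (a point): Middle of the glued joint on the tile's top face, 59 mm above the work surface. The joint runs 100 mm along this point's x (the vise's x); z up.
- lamp_grip (a point): Centre of the lamp's yellow handle bar, 130 mm long in the lamp's x, 22 mm wide (y), 22 mm high; 75 mm above the lamp's underside. Grasp it across y from above; under the bar, between its end posts (98 mm apart), are 33 mm of free height over the cooling fins. The lamp weighs about 0.4 kg (varies) and balances at its middle.
- lamp_window (a point): Centre of the lamp's flat underside, which holds the violet window 122 mm (x) by 36 mm (y); z up out of the lamp's back.
- lamp: Cordless UV curing lamp, black body 140 mm (x) by 50 mm (y) and 27 mm high, with a yellow bow handle above it to 86 mm; stands on its underside on the work surface. Origin at the centre of the underside. Either way round does.
- spray_bottle: Empty clear spray bottle, standing, 55 mm across, 162 mm tall, white head with red trigger; origin at the centre of its underside. Leave it standing where it is.
- wheel_spanner: Chrome L-shaped wheel spanner lying flat, shaft 290 mm long in its x, 18 mm thick; a 29 mm thick socket leg reaches 70 mm to its -y at its -x end. Origin under the middle of the shaft. Leave it alone.
- scrub_pad: Green hard-silicone scrub pad 100 by 68 mm, 19 mm high, ribbed on top; origin at the centre of its underside. Leave it alone.

How it is judged:
On the way, in this order (a step that is already met when the one before it is completed fails the run):
1. the cam lever is fully over and the jaw presses the halves together, the lamp still standing on the crates (value of joint cam_lever above 1.4 rad and contact force between each of jaw, tile_a and tile_b above 5 N and height (world z) of lamp below 0.01 m), for 0.2 s.
2. the lamp is held up over the tile (horizontal distance between lamp_window and glue_line below 0.012 m and z of lamp_window in the frame of glue_line above 0.006 m and contact force between lamp and the fingers above 2 N), for 0.2 s.
At the end, for the whole second after the job is handed in: Lever above 1.4 rad, halves pressed together over 5 N; lamp at rest in the fingers only, level within 0.1 rad, centred within 12 mm on the glue line, along it within 0.12 rad either way round, underside 6 to 26 mm above the tile; bottle, spanner, pad within 15 mm of their start, bottle upright (all of step 2 and value of joint cam_lever above 1.4 rad and contact force between each of jaw, tile_a and tile_b above 5 N and z of lamp_window in the frame of glue_line below 0.026 m and angle between the x axis of lamp and the x axis of glue_line, either way round below 0.12 rad and angle between lamp's own z axis and vertical below 0.1 rad and linear speed of lamp below 0.02 m/s and angular speed of lamp below 0.15 rad/s and contact force between lamp and vise below 0.1 N and contact force between lamp and tile_a below 0.1 N and contact force between lamp and tile_b below 0.1 N and distance of each of spray_bottle, wheel_spanner, scrub_pad from where it was at the start of the episode below 0.015 m and angle between spray_bottle's own z axis and vertical below 0.2 rad); the arm keeps its last pose, push and grip.
It fails at once if the lamp touches the tile or the vise (contact force between lamp and tile_a above 0.5 N or contact force between lamp and tile_b above 0.5 N or contact force between lamp and vise above 0.5 N).
It fails at once if a bystander is disturbed (distance of any of spray_bottle, wheel_spanner, scrub_pad from where it was at the start of the episode above 0.015 m or angle between spray_bottle's own z axis and vertical above 0.2 rad).
It also fails if it takes over 56 s, if anything falls off the work surface, if the arm or the gripper's body presses on something with over 40 N, if the wrist force passes 120 N, or if a joint passes its speed limit or range.

### The arm

A 7-joint arm with a two-finger parallel gripper is mounted at the origin on the work surface. World frame = base frame: x ahead of the robot, y to its left, z up, the work surface at z = 0. Lengths are in m, angles in rad, forces in N, time in s.
With the tool pointing down it reaches from about 0.425 to 0.825 m from the base axis. Payload 3.6 kg.
Tool frame: the origin (TCP) lies at the very end of the fingers, on their centre line; the grasp point (between the pads) lies 19 mm behind it; z points along the fingers, y is the direction in which the jaws open and shut (so a half turn about z gives the same grasp; the last joint's range is limited). The gripper opens to 93 mm and grips with 3 to 60 N. Pads are 15 mm wide; open, the fingers measure 128 mm over their backs; the gripper's body (75 mm by 188 mm) begins 65 mm behind the grasp point.
Start: joints at [1.109, 0.615, -0.013, 1.423, 0.008, 1.103, -0.04], TCP at [0.274, -0.589, 0.219] pointing down, gripper open.
Joint ranges: [-3.12, 3.12], [-0.3, 2.06], [-1.34, 1.32], [0.26, 2.42], [-1.36, 4.5], [0.01, 1.98], [-2.84, 2.84]. Speed limits (rad/s): [2.79, 2.79, 3.14, 3.14, 3.14, 3.14, 3.14].

### API

Orientations are given as a 3x3 rotation matrix whose columns are the frame's x, y, z axes.
In Python, from workcell import robot gives the robot as it stands. Calls block until the motion is done:
- robot.goto(position, orientation): joint-space move of the TCP to a pose.
- robot.servo_line(position, v=0.15, rotation=None, max_force=None): straight line of the TCP; rotation=None keeps the orientation; v is the mean speed in m/s. With max_force (N) it stops when the force on the tool has changed by that much, and returns True; else False.
- robot.set_joints(angles): joint-space move.
- robot.command_gripper(opening): finger opening in m; the grip force is fixed at half the most; returns when the fingers have stopped.
- robot.dwell(seconds).
- robot.inverse_kinematics(position, orientation): joint angles nearest the present ones, or None.
- robot.get_state(): the state.
- robot.capture(name): name is "side" or "top" or "wrist"; returns a dict with "image" (384x512x3 uint8, blue, green, red), "mtx" (3x3 intrinsics, pixels), "distortion" ([k1, k2, p1, p2, k3] as OpenCV has them; the pictures are not rectified), "world_from_camera" (4x4, takes a point from camera to world coordinates); the wrist camera has in their place "tool_from_camera" (4x4, takes a point from camera to tool coordinates, whose origin is the TCP and whose axes are the flange's). Camera axes: x right, y down, z forward; pixel columns grow to the right and rows downward; lengths in m; the calibration is good to about 2 mm. A picture is of the moment at which its call begins: read the wrist's pose just before it. There is no depth.
A pose or a line that the arm cannot do raises robot.IKError and nothing moves.
- robot.close_job(): hands the job in, once; it reports no verdict.
Trained networks look in a picture, given as the dict that the camera call returned (one of the last four; its "shot" number tells which), for a name from the list of things; names that differ only in an ending like _2 or _b are one class to them, and where a whole thing is asked for, a point or a joint stands for the part that bears it (a point fixed in the world has none). Each returns a list of dicts, best first, with "conf" (0 to 1); they miss things now and then, are a little off and sometimes report something else, mostly with a low value. They report only what shows in the picture. A call takes as long as a camera call.
- robot.search_frame(picture, target): "centre" ([x, y, z] in m, in world coordinates, good to about 4 mm: the middle of the surface that is visible of it).
- robot.landmark_of(picture, target): "centre" ([x, y, z] in m, in world coordinates, good to about 4 mm: a listed point, or the origin of a listed thing).
The state is a dict: "clock": time; "qpos": joint angles; "joint_vel": joint speeds; "joint_torque": joint torques, N m; "eef_pos": TCP position; "ee_rot": TCP orientation; "force": force on the tool from outside, world axes, zero at the start; "wrist_torque": the same for the moment, N m; "grip_width": finger opening in m.
Only numpy, scipy, OpenCV 4.12 (cv2) and the standard library are available. Lean on these libraries where they do the work, as an engineer would, in place of code of your own. Each camera call takes 0.05 s, during which the arm holds its last target. There are 200 camera calls.

## Working session

There is one attempt and no reset: what is moved stays moved. The work goes in short steps, each a Python script; the robot and the scene stay as the last script left them, time stands still between calls to the robot, and variables do not carry over. Pictures are saved under pics/ and viewed, about 8 in all and at most 12, crops included, and the job is handed in when it is done.

```bash
mkdir -p pics; ls
cat > h.py <<'E'
import numpy as np, cv2
from workcell import robot
def down(a):
    # tool z down, tool y (jaw direction) at world angle a
    y=np.array([np.cos(a),np.sin(a),0]); z=np.array([0,0,-1.]); return np.column_stack([np.cross(y,z),y,z])
def px(p,uv,z,T=None):
    # world point on plane height z seen at pixel uv
    T=p.get("world_from_camera") if T is None else T; T=np.array(T)
    n=cv2.undistortPoints(np.array([[uv]],float),np.array(p["mtx"]),np.array(p["distortion"]))[0,0]
    d=T[:3,:3]@[n[0],n[1],1]; return T[:3,3]+d*(z-T[2,3])/d[2]
E
python3 - <<'E'
from h import *
a=robot.capture("top"); b=robot.capture("side")
cv2.imwrite("pics/top.png",a["image"]);cv2.imwrite("pics/side.png",b["image"])
for n in "lever_pin lever_knob glue_line lamp_grip lamp_window lamp vise spray_bottle wheel_spanner scrub_pad tile_a tile_b".split():
    for c,p in(("top",a),("side",b)):
        print(n,c,[(np.round(r["centre"],3).tolist(),round(r["conf"],2)) for r in robot.landmark_of(p,n)[:2]])
print(robot.get_state()["clock"],a["world_from_camera"][:3])
E
```

```text
pics
lever_pin top [([0.505, 0.272, 0.066], 0.93)]
lever_pin side [([0.501, 0.265, 0.059], 0.68), ([0.516, 0.159, 0.0], 0.28)]
lever_knob top [([0.391, 0.286, 0.062], 0.83)]
lever_knob side [([0.517, 0.158, 0.002], 0.69), ([0.39, 0.289, 0.066], 0.68)]
glue_line top [([0.519, 0.153, 0.064], 0.8)]
glue_line side [([0.518, 0.159, 0.059], 0.82)]
lamp_grip top [([0.469, -0.316, 0.075], 0.85)]
lamp_grip side [([0.47, -0.311, 0.076], 0.62)]
lamp_window top [([0.47, -0.312, -0.001], 0.64)]
lamp_window side [([0.472, -0.311, 0.001], 0.66), ([0.5, 0.268, 0.062], 0.52)]
lamp top [([0.471, -0.313, -0.001], 0.82)]
lamp side [([0.472, -0.308, -0.002], 0.7)]
vise top []
vise side [([0.52, 0.158, -0.005], 0.68)]
spray_bottle top [([0.459, -0.164, -0.002], 0.93)]
spray_bottle side [([0.456, -0.165, -0.002], 0.73)]
wheel_spanner top [([0.486, -0.06, -0.002], 0.71), ([0.458, -0.163, -0.002], 0.69)]
wheel_spanner side [([0.49, -0.057, 0.002], 0.96)]
scrub_pad top [([0.585, -0.158, 0.0], 0.65)]
scrub_pad side [([0.583, -0.161, -0.004], 0.59)]
tile_a top [([0.518, 0.136, 0.049], 0.95), ([0.513, 0.182, 0.052], 0.56)]
tile_a side [([0.514, 0.184, 0.047], 0.83), ([0.524, 0.135, 0.05], 0.58)]
tile_b top [([0.518, 0.136, 0.049], 0.95), ([0.513, 0.182, 0.052], 0.56)]
tile_b side [([0.514, 0.184, 0.047], 0.83), ([0.524, 0.135, 0.05], 0.58)]
1.3 [[-0.00773829 -0.99296176  0.11818229  0.41101342]
 [-0.9999098   0.00638609 -0.01181604 -0.04559982]
 [ 0.01097815 -0.11826306 -0.99292161  1.03174278]]
```

View pics/top.png

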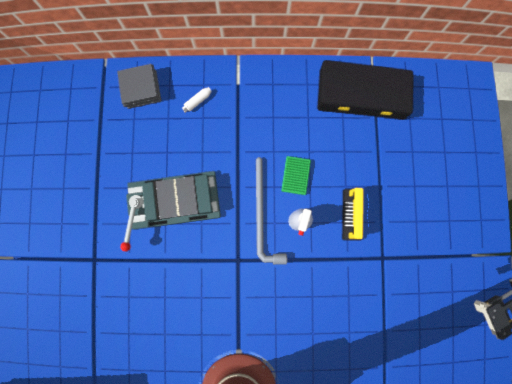

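View pics/side.png

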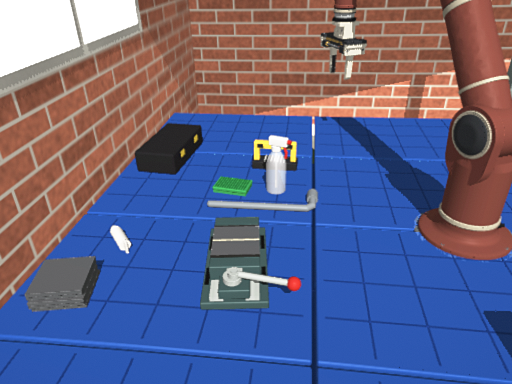

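The top view shows the vise at about (177,197) with the knob at (125,246). The lamp is at (353,214), with the bottle (300,220), spanner (262,215) and pad (296,175) lying between. The side view agrees. The lever angle works out to about 0.3 rad, which fits the given range. Next I'll check reachability and take close looks with the wrist camera.

Run:
```python
from h import *
s=robot.get_state(); print(np.round(s["ee_rot"],2).tolist(),np.round(s["qpos"],2))
ya=np.radians(8.5)
pin=np.array([.503,.268])
def show(n,p,a):
    q=robot.inverse_kinematics(p,down(a)); print(n,None if q is None else np.round(q,2))
for k in range(2):
    o=k*np.pi
    for t in (.3,.9,1.57):
        ang=np.pi+ya-t
        show(("lev",k,t),[*(pin+.115*np.array([np.cos(ang),np.sin(ang)])),.047],ang+np.pi/2+o)
    for z in(.056,.3): show(("lamp",k,z),[.47,-.3135,z],np.pi/2+o)
    for z in(.13,.3): show(("tile",k,z),[.5185,.156,z],np.pi/2+ya+o)
```

```text
[[0.91, 0.42, -0.0], [0.42, -0.91, 0.0], [0.0, -0.0, -1.0]] [ 1.11  0.61 -0.01  1.42  0.01  1.1  -0.04]
('lev', 0, 0.3) [-0.68  0.63 -0.    2.07  0.    0.44 -2.4 ]
('lev', 0, 0.9) [-0.09  0.99 -1.15  1.88  1.08  1.06  2.25]
('lev', 0, 1.57) [-0.12  1.07 -1.15  1.67  1.06  1.16  1.72]
('lamp', 0, 0.056) [ 0.92  0.77 -0.6   1.83  0.62  0.75  1.55]
('lamp', 0, 0.3) [ 1.02  0.5  -0.76  1.53  0.35  1.25  1.78]
('tile', 0, 0.13) [ 0.15  0.67 -0.77  1.83  0.59  0.89  0.82]
('tile', 0, 0.3) [ 0.31  0.54 -1.04  1.59  0.48  1.29  0.91]
('lev', 1, 0.3) [-0.39  0.66 -0.43  2.06  0.53  0.52  0.21]
('lev', 1, 0.9) [-0.5   0.71 -0.37  1.9   0.42  0.61 -0.31]
('lev', 1, 1.57) [-0.39  0.83 -0.54  1.68  0.56  0.8  -1.04]
('lamp', 1, 0.056) [ 0.51  0.69  0.07  1.84 -0.08  0.61 -0.95]
('lamp', 1, 0.3) [ 0.5   0.41  0.07  1.55 -0.03  1.18 -0.99]
('tile', 1, 0.13) [-0.23  0.56 -0.15  1.84  0.12  0.75 -1.87]
('tile', 1, 0.3) [-0.03  0.4  -0.45  1.6   0.19  1.18 -1.94]
```

Run:
```python
from h import *
def look(n,names):
    s=robot.get_state(); p=robot.capture("wrist"); cv2.imwrite(f"pics/{n}.png",p["image"])
    T=np.eye(4); T[:3,:3]=s["ee_rot"]; T[:3,3]=s["eef_pos"]; T=T@np.array(p["tool_from_camera"])
    np.savez(n,T=T,mtx=p["mtx"],distortion=p["distortion"])
    for m in names: print(m,[(np.round(r["centre"],4).tolist(),round(r["conf"],2)) for r in robot.landmark_of(p,m)[:2]])
robot.goto([.43,-.33,.32],down(-np.pi/2)); print(robot.get_state()["clock"],np.round(robot.get_state()["qpos"],2))
look("wlamp",["lamp_grip","lamp","spray_bottle"])
robot.goto([.44,.22,.36],down(-np.pi/2)); print(robot.get_state()["clock"],np.round(robot.get_state()["qpos"],2))
look("wvise",["lever_pin","lever_knob","glue_line"])
```

```text
2.5167 [ 0.57  0.36  0.07  1.58 -0.03  1.21 -0.93]
lamp_grip [([0.4711, -0.3115, 0.0757], 0.9)]
lamp [([0.4724, -0.3119, -0.0015], 0.87)]
spray_bottle [([0.4559, -0.1692, 0.0022], 0.95)]
4.7083 [-0.22  0.27 -0.39  1.61  0.11  1.28 -2.19]
lever_pin [([0.4993, 0.2721, 0.0639], 0.77)]
lever_knob [([0.3898, 0.2893, 0.0704], 0.8)]
glue_line [([0.5124, 0.1561, 0.0613], 0.72)]
```

```bash
python3 -c "
import cv2,numpy as np
cv2.imwrite('pics/both.png',cv2.resize(np.hstack([cv2.imread('pics/wlamp.png'),cv2.imread('pics/wvise.png')]),(800,300)))"
```

```text
(no output)
```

View pics/both.png

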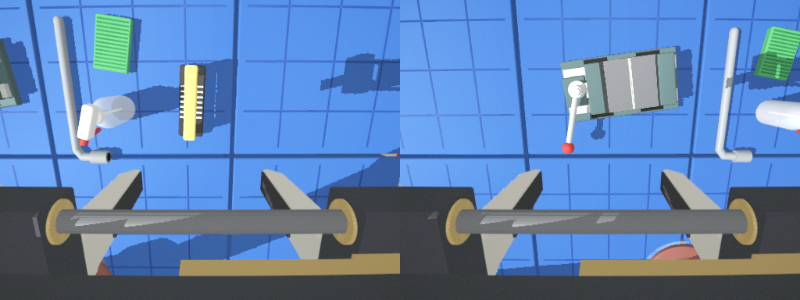

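The left half shows the lamp handle at about (190,101), with the bottle and spanner left of it. The right half shows the vise, with the knob at (568,148), the pin at (577,90) and the glue line from (628,57) to (637,107). I'll now measure the angles from colour.

Run:
```python
from h import *
def load(n):
    d=np.load(n+".npz"); return dict(world_from_camera=d["T"],mtx=d["mtx"],distortion=d["distortion"]),cv2.imread(f"pics/{n}.png").astype(int)
p,i=load("wlamp"); b,g,r=i[...,0],i[...,1],i[...,2]
m=(r>150)&(g>130)&(b<90); m[230:]=0
v,u=np.nonzero(m); P=np.array([px(p,(a,c),.086)[:2] for a,c in zip(u,v)],np.float32)
c,wh,a=cv2.minAreaRect(P); l=np.ravel(cv2.fitLine(P,cv2.DIST_L2,0,.01,.01)); print("lamp",len(P),c,wh,a,np.degrees(np.arctan2(l[1],l[0])))
p,i=load("wvise"); b,g,r=i[...,0],i[...,1],i[...,2]
m=(r>130)&(g<70)&(b<70); m[150:215,200:230] &= True; m[:150]=0; m[215:]=0
v,u=np.nonzero(m); print("knob",len(u),px(p,(u.mean(),v.mean()),.066))
m=np.zeros(r.shape,bool); s=np.s_[65:145,286:310]; sub=i[s].min(2); m[s]=sub>sub.mean()+25
v,u=np.nonzero(m); P=np.array([px(p,(a,c),.059)[:2] for a,c in zip(u,v)],np.float32)
l=np.ravel(cv2.fitLine(P,cv2.DIST_HUBER,0,.001,.001)); t=(P-l[2:])@l[:2]
print("glue",len(P),l,np.degrees(np.arctan2(l[1],l[0])),t.min(),t.max(),"mid",l[2:]+l[:2]*(t.min()+t.max())/2)
print("pin@.07",px(p,(177*1.28,90*1.28),.068))
```

```text
lamp 24 (0.4791404902935028, -0.322845995426178) (0.0008990123751573265, 0.10163011401891708) 87.33740234375 -2.5703893
knob 36 [0.389973  0.2800891 0.066    ]
glue 227 [0.99128133 0.13176224 0.51943177 0.15928379] 7.571437 -0.05178381 0.04649273 mid [0.5168093 0.1589352]
pin@.07 [0.50533384 0.26579674 0.068     ]
```

Run:
```python
from h import *
pin=np.array([.503,.268]); ya=np.radians(7.6); 
def pose(t,z,r=.114):
    ang=np.pi+ya-t; return [*(pin+r*np.array([np.cos(ang),np.sin(ang)])),z],down(ang+1.5*np.pi)
robot.command_gripper(.055)
robot.goto(*pose(.28,.16)); print(np.round(robot.get_state()["qpos"],2))
P,R=pose(.28,.047); print("touch",robot.servo_line(P,v=.08,max_force=8))
robot.command_gripper(.036)
s=robot.get_state(); print(s["clock"],s["grip_width"],np.round(s["force"],1))
for t in np.linspace(.28,1.6,10)[1:]:
    P,R=pose(t,.047); st=robot.servo_line(P,v=.06,rotation=R,max_force=30)
    s=robot.get_state(); print(round(t,2),st,np.round(s["force"],1),np.round(np.array(s["eef_pos"])-P,3),round(s["clock"],1))
    if st: break
print(np.round(s["qpos"],2))
p=robot.capture("top"); cv2.imwrite("pics/top2.png",p["image"][140:270,80:240].repeat(4,0).repeat(4,1))
for n in("lever_knob","lever_pin","glue_line"): print(n,[(np.round(r["centre"],4).tolist(),round(r["conf"],2)) for r in robot.landmark_of(p,n)[:2]])
```

```text
[-0.05  0.6  -0.95  1.95  0.62  0.91  0.1 ]
touch False
9.8 0.03609625358124365 [ 0.9 -0.2  0.2]
0.43 False [ 0.4 -0.  -0.7] [-0.  0. -0.] 10.2
0.57 False [-0.3  0.   0.9] [-0. -0.  0.] 10.7
0.72 False [-0.   0.2  0.1] [-0. -0.  0.] 11.1
0.87 False [-0.6 -1.1 -0.6] [-0. -0.  0.] 11.5
1.01 False [-0.6 -0.2 -0.4] [-0.  0.  0.] 11.9
1.16 False [-0.  -0.5  0.2] [-0.  0.  0.] 12.3
1.31 False [ 0.3 -0.3  0.2] [-0.  0.  0.] 12.8
1.45 False [ 1.  -0.4  0.4] [-0.  0. -0.] 13.2
1.6 False [ 0.3  0.4 -0. ] [-0.  0. -0.] 13.6
[-0.43  0.81 -0.45  1.67  0.47  0.77 -0.99]
lever_knob [([0.4868, 0.3805, 0.064], 0.56)]
lever_pin [([0.5015, 0.2704, 0.0663], 0.79)]
glue_line [([0.5182, 0.1539, 0.0612], 0.91), ([0.4712, -0.3086, -0.0022], 0.15)]
```

View pics/top2.png

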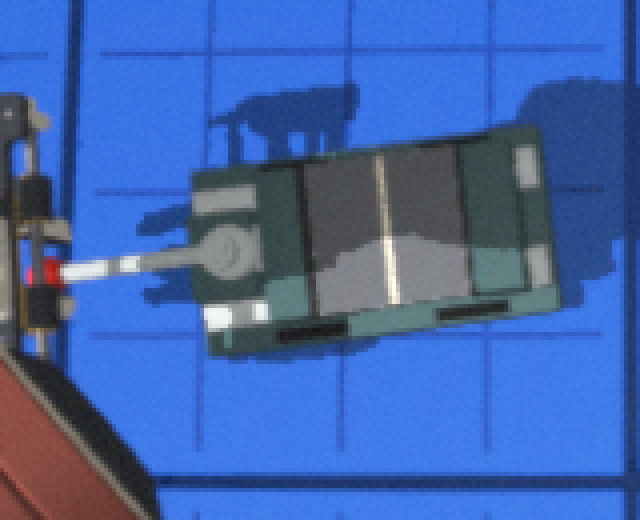

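The lever now lies along the vise's +y. I'll nudge it to the stop to be sure, then retreat and look closely at the lamp.

Run:
```python
from h import *
pin=np.array([.503,.268]); ya=np.radians(7.6)
def pose(t,z,r=.114):
    ang=np.pi+ya-t; return [*(pin+r*np.array([np.cos(ang),np.sin(ang)])),z],down(ang+1.5*np.pi)
P,R=pose(1.75,.047); print("stop",robot.servo_line(P,v=.03,rotation=R,max_force=12)); s=robot.get_state()
d=np.array(s["eef_pos"])[:2]-pin; print(np.round(s["force"],1),"t=",np.pi+ya-np.arctan2(d[1],d[0]))
P,R=pose(1.57,.047); robot.servo_line(P,v=.06,rotation=R)
robot.command_gripper(.055)
robot.servo_line([P[0],P[1],.30],v=.25)
robot.command_gripper(.07)
robot.goto([.44,-.3125,.27],down(-np.pi/2))
s=robot.get_state(); print(s["clock"],np.round(s["qpos"],2))
p=robot.capture("wrist"); cv2.imwrite("pics/wl2.png",p["image"])
T=np.eye(4); T[:3,:3]=s["ee_rot"]; T[:3,3]=s["eef_pos"]; T=T@np.array(p["tool_from_camera"])
np.savez("wl2",T=T,mtx=p["mtx"],distortion=p["distortion"])
for m in("lamp_grip","lamp"): print(m,[(np.round(r["centre"],4).tolist(),round(r["conf"],2)) for r in robot.landmark_of(p,m)[:1]])
h=cv2.cvtColor(p["image"],cv2.COLOR_BGR2HSV); m=cv2.inRange(h,(20,120,120),(35,255,255)); m[220:]=0
v,u=np.nonzero(m); P=np.array([px(p,(a,c),.086,T)[:2] for a,c in zip(u,v)],np.float32)
print(len(P),cv2.minAreaRect(P))
q=robot.capture("top"); cv2.imwrite("pics/top3.png",q["image"][140:270,80:240].repeat(4,0).repeat(4,1))
print("knob",[(np.round(r["centre"],4).tolist(),round(r["conf"],2)) for r in robot.landmark_of(q,"lever_knob")[:1]])
print("glue",[(np.round(r["centre"],4).tolist(),round(r["conf"],2)) for r in robot.landmark_of(q,"glue_line")[:1]])
```

```text
stop True
[0.  0.2 0.3] t= 1.609985199824775
19.1083 [ 0.61  0.39 -0.05  1.67  0.02  1.08 -1.01]
lamp_grip [([0.4703, -0.3112, 0.0754], 0.78)]
lamp [([0.4713, -0.3143, -0.0009], 0.87)]
209 ((0.47301504015922546, -0.311615526676178), (0.02175479382276535, 0.12486919015645981), 87.26741027832031)
knob [([0.4887, 0.3805, 0.0611], 0.63)]
glue [([0.5189, 0.1536, 0.0628], 0.89)]
```

View pics/wl2.png

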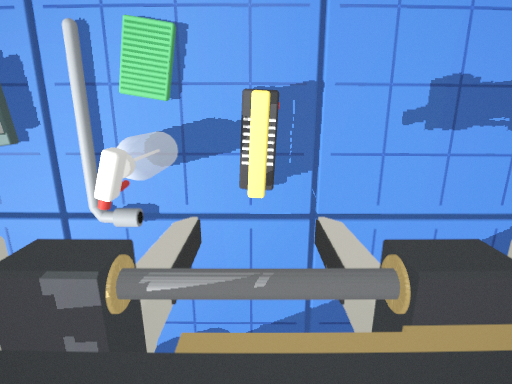

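View pics/top3.png

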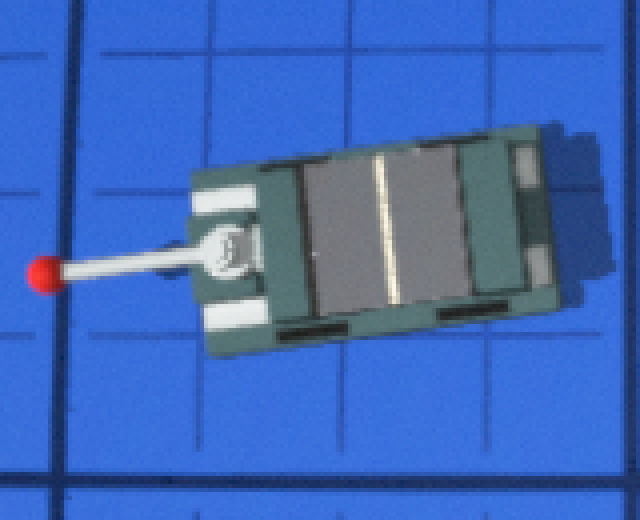

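The lamp handle is centred near (258,143) px, with its axis at -2.7° and a measured width of 21.8 mm (22 given). The lever sits fully over, knob at (45,273) in the 4x crop, with the jaw closed and the glue line running from (380,153) to (396,304). Next I'll grasp the lamp, lift and carry it, and stop to check above the tile.

Run:
```python
from h import *
q=robot.capture("top"); s2=robot.capture("side")
e=np.array([px(q,(80+a/4-.5,140+b/4-.5),.059) for a,b in((380,153),(396,304))]); print("glue px mid",e.mean(0),np.degrees(np.arctan2(*(e[0]-e[1])[1::-1])),np.linalg.norm(e[0]-e[1]))
print("glue side",[np.round(r["centre"],4).tolist() for r in robot.landmark_of(s2,"glue_line")[:1]])
g=np.radians(-92.7); R=down(g); c=np.array([.4713,-.3115])
robot.goto([*c,.17],R); print("touch",robot.servo_line([*c,.056],v=.08,max_force=8))
robot.command_gripper(.0)
s=robot.get_state(); print(s["clock"],"w",s["grip_width"],np.round(s["force"],1))
robot.servo_line([*c,.08],v=.05); s=robot.get_state(); print("w",s["grip_width"],np.round(s["force"],1))
if .018<s["grip_width"]<.026:
    robot.servo_line([*c,.30],v=.12)
    t=[.5175,.1565]; R2=down(np.radians(-90+7.6))
    robot.servo_line([*t,.30],v=.12,rotation=R2)
    robot.servo_line([*t,.19],v=.08)
    s=robot.get_state(); print(s["clock"],"w",s["grip_width"],np.round(s["force"],1),np.round(s["eef_pos"],4))
    q=robot.capture("top"); s2=robot.capture("side"); cv2.imwrite("pics/s4.png",s2["image"]); cv2.imwrite("pics/t4.png",q["image"])
    for p in(q,s2):
        for n in("lamp_window","lamp_grip","glue_line","lever_knob","spray_bottle","wheel_spanner","scrub_pad"): print(n,[(np.round(r["centre"],4).tolist(),round(r["conf"],2)) for r in robot.landmark_of(p,n)[:1]])
    cv2.imwrite("pics/c4.png",np.hstack([cv2.resize(q["image"][140:270,80:240],(400,325)),cv2.resize(s2["image"][150:320,190:310],(400,325))]))
```

```text
glue px mid [0.51812464 0.15786652 0.059     ] 7.065377577729438 0.10005650029418432
glue side [[0.5186, 0.1581, 0.057]]
touch False
22.45 w 0.02215331840683797 [ 0.7  0.2 -0.6]
w 0.02181313893991318 [ 0.1 -0.3 -2.2]
30.6583 w 0.021688043046117714 [-0.2  0.5 -3.3] [0.5179 0.1567 0.1905]
lamp_window [([0.514, 0.1599, 0.1353], 0.61)]
lamp_grip [([0.5197, 0.1521, 0.212], 0.59)]
glue_line [([0.5166, 0.1535, 0.0613], 0.58)]
lever_knob [([0.5198, 0.1526, 0.06], 0.21)]
spray_bottle [([0.4575, -0.1642, 0.0001], 0.56)]
wheel_spanner [([0.4899, -0.0619, 0.0015], 0.59)]
scrub_pad [([0.5843, -0.158, 0.0022], 0.96)]
lamp_window [([0.5151, 0.1562, 0.1325], 0.88)]
lamp_grip [([0.5131, 0.1595, 0.2099], 0.72)]
glue_line [([0.5166, 0.1591, 0.058], 0.9)]
lever_knob [([0.4918, 0.3817, 0.0644], 0.71)]
spray_bottle [([0.455, -0.1676, -0.0029], 0.58)]
wheel_spanner [([0.4868, -0.0553, -0.0002], 0.64)]
scrub_pad [([0.5829, -0.1608, -0.0025], 0.75)]
```

View pics/s4.png

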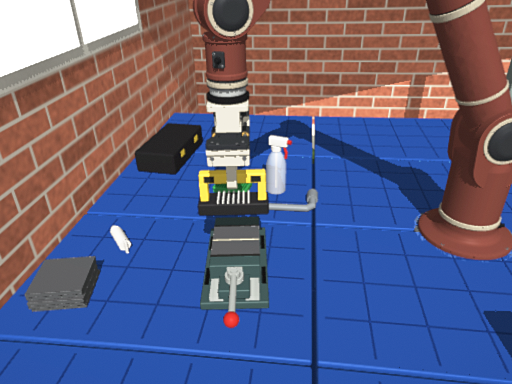

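The side view shows the lamp held level at about (233,193) above the vise, with the lever over (knob at (231,320)). The bottle, spanner and pad are unmoved. Lowering now.

Run:
```python
from h import *
t=[.519,.157]
print(robot.servo_line([*t,.150],v=.05)); print(robot.servo_line([*t,.1318],v=.02,max_force=5)); robot.dwell(.7)
s=robot.get_state(); print(s["clock"],"w",s["grip_width"],np.round(s["force"],1),np.round(s["eef_pos"],4),np.abs(s["joint_vel"]).max())
q=robot.capture("top"); s2=robot.capture("side")
for p in(q,s2):
    for n in("lamp_window","lamp_grip","glue_line"): print(n,[(np.round(r["centre"],4).tolist(),round(r["conf"],2)) for r in robot.landmark_of(p,n)[:1]])
cv2.imwrite("pics/c5.png",np.hstack([cv2.resize(q["image"][140:270,80:240],(400,325)),cv2.resize(s2["image"][170:330,180:320],(400,457))[:325]]))
```

```text
False
False
34.1667 w 0.021725125908354886 [-0.1  0.2 -3.4] [0.519  0.157  0.1318] 0.0024879121268381807
lamp_window [([0.5185, 0.1572, 0.079], 0.72)]
lamp_grip [([0.5203, 0.1509, 0.1496], 0.77)]
glue_line [([0.5187, 0.1525, 0.0612], 0.76)]
lamp_window [([0.5183, 0.1559, 0.0738], 0.84)]
lamp_grip [([0.5202, 0.1588, 0.149], 0.77)]
glue_line [([0.5184, 0.1553, 0.0556], 0.58)]
```

View pics/c5.png

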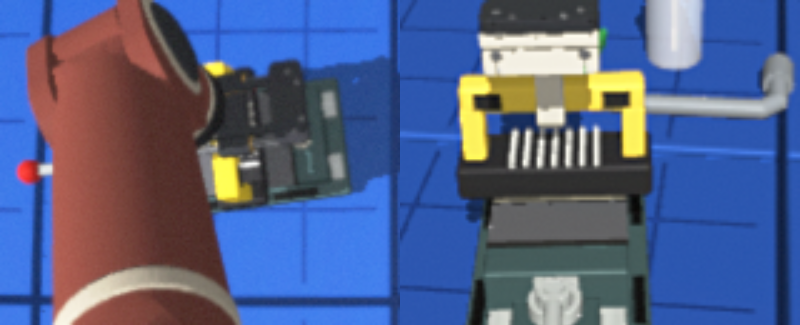

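The right half shows the lamp level and centred over the tile, body at about (555,165), with a gap below it. The lamp window and glue line agree within a few mm, and the height is about 16 mm. Handing in.

```bash
python3 -c "
from h import *
robot.close_job(); print(robot.get_state()['clock'])"
```

```text
the job is handed in; nothing more can be done
the job is handed in; nothing more can be done
```

The vise is locked and the job was handed in at about 34 s of the 56 s allowed, with the lamp held at rest over the glue line. No verdict is reported, so the results below are my own checks.

- **Lever:** I straddled the knob with the fingers and swung it round until it pushed back by 12 N at the stop. In the last pictures the lever points along the vise's +y and the jaw is closed. I did not measure the clamping force on the tile halves directly.
- **Lamp:** I gripped it by the handle (finger opening 21.7 mm on the 22 mm bar) and carried it with its underside about 0.24 m up, well above the 162 mm bottle.
- **Final hold:**
  - **Centring:** the window is at about (0.518, 0.157) and the glue line at about (0.518, 0.157), so it should be within a few mm.
  - **Height:** the underside is about 16 mm above the tile, going by the tool height and the side camera.
  - **Attitude and rest:** the lamp looks level and sits about 0.5° off the line or less, with joint speeds near zero. The force reading did not change on the way down, so nothing suggests it touched.
- **Bystanders:** checked with the lamp already over the tile; bottle, spanner and pad were within about 5 mm of their first readings, which is within detector error, and the bottle was upright.
- **Disagreement:** the networks differ by 3–6 mm in y on the glue line, the top camera reading lower than the side camera and the pixel measurements. I placed the lamp by the latter, and either way it is inside the 12 mm limit.

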